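# Return a pile of stripped panel devices to their stock trays

## Task

The four devices stripped from a practice panel stand piled up on the bench. Take the pile apart from the top down, one device at a time without toppling or dropping any, and set each gently down in the yellow tray that already holds one of its kind: upright on the floor of the tray's empty end, lengthwise like the one already there. Leave the crimping pliers where they lie.

Things in the scene. Friction and masses are not known exactly. Their poses are not given: they have to be found in the camera images.
- controller: Black compact controller with green terminal strips along its two ends and a small grey-green display, bottom of the pile. 110 mm long (own x), 66 mm wide (own y), 56 mm high; flat sides 56 mm high over the middle 66 mm of its length, the end shoulders 44 mm high. 0.26 kg. Origin: centre of its underside; z up. It stands on the bench.
- supply: Aluminium-coloured power supply with dark vent slots and orange terminals at its two ends, second from below, standing on the controller. 86 mm long (x), 53 mm wide (y), 54 mm high; flat sides full height over the middle 56 mm of its length, end shoulders 42 mm high. 0.20 kg. Origin: centre of its underside; z up.
- block: Blue distribution block with brass screw heads, third from below, standing on the power supply. 76 mm long (x), 36 mm wide (y), 50 mm high; flat sides full height over the middle 48 mm, end shoulders 38 mm high. 0.15 kg. Origin: centre of its underside; z up.
- breaker: White one-pole circuit breaker with a red toggle on a black patch, on top of the pile, standing on the distribution block. 85 mm long (x), 18 mm wide (y), 58 mm high, the toggle rising to 72 mm; flat sides full height over the middle 45 mm, end shoulders 46 mm high. 0.12 kg. Origin: centre of its underside; z up.
- tray_controller: Shallow yellow tray, fixed, holding one black controller (part of the tray, like the loose one). Outside 262 (x) x 106 (y) x 22 mm high; walls and floor 3 mm. Origin: centre of its underside; x points from empty to occupied end. The fixed one's centre is at x = +70 mm: floor free from x = -128 to +15 mm, 100 mm wide; a good centre for the new one: x = -57 mm, y = 0.
- tray_supply: Shallow yellow tray, fixed, holding one aluminium power supply (part of the tray, like the loose one). Outside 262 (x) x 106 (y) x 22 mm high; walls and floor 3 mm. Origin: centre of its underside; x points from empty to occupied end. The fixed one's centre is at x = +70 mm: floor free from x = -128 to +27 mm, 100 mm wide; a good centre for the new one: x = -57 mm, y = 0.
- tray_block: Shallow yellow tray, fixed, holding one blue distribution block (part of the tray, like the loose one). Outside 262 (x) x 106 (y) x 22 mm high; walls and floor 3 mm. Origin: centre of its underside; x points from empty to occupied end. The fixed one's centre is at x = +70 mm: floor free from x = -128 to +32 mm, 100 mm wide; a good centre for the new one: x = -57 mm, y = 0.
- tray_breaker: Shallow yellow tray, fixed, holding one white circuit breaker (part of the tray, like the loose one). Outside 262 (x) x 106 (y) x 22 mm high; walls and floor 3 mm. Origin: centre of its underside; x points from empty to occupied end. The fixed one's centre is at x = +70 mm: floor free from x = -128 to +28 mm, 100 mm wide; a good centre for the new one: x = -57 mm, y = 0.
- pliers: Crimping pliers with two red handles and dark steel jaws, lying flat and loose between the trays, to be left alone. About 225 mm along x (handles to -x, jaws to +x), 75 mm wide, 20 mm high. Origin: under the middle.
Things that resemble listed ones, but are neither listed nor needed, are in the scene too. Leave any blue look-alike of the controller alone.

How it is judged:
On the way, in this order (a step that is already met when the one before it is completed fails the run):
1. the white circuit breaker stands released in the empty end of its own tray (z of breaker in the frame of tray_breaker between -0.002 and 0.008 m and x of breaker in the frame of tray_breaker between -0.105 and -0.015 m and y of breaker in the frame of tray_breaker between -0.042 and 0.042 m and angle between breaker's own z axis and vertical below 0.1 rad and angle between the x axis of breaker and the x axis of tray_breaker, either way round below 0.3 rad and linear speed of breaker below 0.02 m/s and contact force between breaker and the fingers below 0.3 N), for 0.2 s.
2. the blue distribution block stands released in the empty end of its own tray (z of block in the frame of tray_block between -0.002 and 0.008 m and x of block in the frame of tray_block between -0.105 and -0.015 m and y of block in the frame of tray_block between -0.033 and 0.033 m and angle between block's own z axis and vertical below 0.1 rad and angle between the x axis of block and the x axis of tray_block, either way round below 0.3 rad and linear speed of block below 0.02 m/s and contact force between block and the fingers below 0.3 N), for 0.2 s.
3. the aluminium power supply stands released in the empty end of its own tray (z of supply in the frame of tray_supply between -0.002 and 0.008 m and x of supply in the frame of tray_supply between -0.105 and -0.015 m and y of supply in the frame of tray_supply between -0.0245 and 0.0245 m and angle between supply's own z axis and vertical below 0.1 rad and angle between the x axis of supply and the x axis of tray_supply, either way round below 0.3 rad and linear speed of supply below 0.02 m/s and contact force between supply and the fingers below 0.3 N), for 0.2 s.
4. the black controller stands released in the empty end of its own tray (z of controller in the frame of tray_controller between -0.002 and 0.008 m and x of controller in the frame of tray_controller between -0.105 and -0.015 m and y of controller in the frame of tray_controller between -0.018 and 0.018 m and angle between controller's own z axis and vertical below 0.1 rad and angle between the x axis of controller and the x axis of tray_controller, either way round below 0.3 rad and linear speed of controller below 0.02 m/s and contact force between controller and the fingers below 0.3 N), for 0.2 s.
At the end, for the whole second after the job is handed in: Each device is released and at rest in the tray of its own kind: upright (0.1 rad) on the tray floor (5 mm), inside the walls, its centre 15 to 105 mm from the tray middle towards the empty end, its length along the tray (0.3 rad, either way round) (all of step 1 and all of step 2 and all of step 3 and all of step 4); the robot touches nothing.
It fails at once if a device is tipped over (0.5 rad) (angle between any of breaker, block, supply, controller's own z axis and vertical above 0.5 rad).
It fails at once if a device is dropped (falls unheld by more than about 10 mm) ((linear speed of breaker above 0.45 m/s and contact force between breaker and the fingers below 0.5 N) or (linear speed of block above 0.45 m/s and contact force between block and the fingers below 0.5 N) or (linear speed of supply above 0.45 m/s and contact force between supply and the fingers below 0.5 N) or (linear speed of controller above 0.45 m/s and contact force between controller and the fingers below 0.5 N)).
It fails at once if the crimping pliers are shifted (distance of pliers from where it was at the start of the episode above 0.02 m).
It also fails if it takes over 120 s, if anything falls off the work surface, if the arm or the gripper's body presses on something with over 40 N, if the wrist force passes 120 N, or if a joint passes its speed limit or range.

## Robot

A 7-joint arm with a two-finger parallel gripper is mounted at the origin on the work surface. World frame = base frame: x ahead of the robot, y to its left, z up, the work surface at z = 0. Lengths are in m, angles in rad, forces in N, time in s.
With the tool pointing down it reaches from about 0.425 to 1.025 m from the base axis. Payload 3.6 kg.
Tool frame: the origin (TCP) lies between the finger pads; the fingertips stand 8 mm ahead of it and the grasp point (between the pads) lies 11 mm behind it; z points along the fingers, y is the direction in which the jaws open and shut (so a half turn about z gives the same grasp; the last joint's range is limited). The gripper opens to 85 mm and grips with 20 to 120 N. Pads are 22 mm wide; open, the fingers measure 114 mm over their backs; the gripper's body (76 mm by 85 mm) begins 54 mm behind the grasp point. The pads swing forward as they close: fully open they stand 13 mm farther back than shut.
Start: joints at [1.175, 0.591, 0.048, 1.609, -0.033, 0.943, -0.034], TCP at [0.216, -0.692, 0.239] pointing down, gripper open.
Joint ranges: [-2.69, 2.69], [-0.47, 2.24], [-1.27, 1.36], [0.19, 2.51], [-1.53, 4.68], [0.08, 2.07], [-3.09, 3.09]. Speed limits (rad/s): [2.57, 2.57, 3.14, 3.14, 3.14, 3.14, 3.14].

## Interface

Orientations are given as a 3x3 rotation matrix whose columns are the frame's x, y, z axes.
In Python, from rig import r gives the robot as it stands.
- The arm moves only by the tool carry_out, never from a script. Its argument "moves" is a list of rows, each a list of 3 entries, a list of its own where there are three numbers: the finger opening in cm, from 0 to 8.54, then the shift along the tool's x, y, z in cm, then the turn about the tool's z in degrees. A call has exactly 8 rows; each row is the pose to reach, as a shift and turn from the pose commanded when the call began, along the tool's axes at that moment; what a row does not reach only later rows make up. A row lasts 1/10 s, in which the tool goes at most 50 mm and 8.59 degrees, less where a joint would pass 70% of its speed; a pose out of reach is approached as far as the arm can. A call with a gripper value outside its range is refused whole. The fingers move at their own pace and stop on an object; "squeeze" is the grip in N (left out, the last holds). Time passes only in rows, so rows that repeat a pose let the fingers close, or fill a call up. It gives the time, the measured TCP pose, the force and the opening at its end, in the units of the state.
- r.get_obs(): the state, without advancing time (a new reading comes with each control period).
- r.grab_frame(name): name is "side" or "top" or "wrist"; returns (picture, depth): 384x512x3 uint8, red, green, blue; 384x512 float32, m along the optical axis (not along the pixel's ray), 0 where there is no reading.
- r.camera_info(name): a dict with "vertical_fov" (degrees; the focal length in pixels is half the picture's height over the tangent of half this angle, whatever the lens; pixels are square), "cx", "cy" (the principal point, pixels), "rvec" (rotation vector, rad) and "tvec" (3), from world to camera coordinates, as OpenCV has them. Camera axes: x right, y down, z forward; pixel columns grow to the right and rows downward; lengths in m; the calibration is good to about 2 mm. A picture is of the moment at which its call begins: read the wrist's pose just before it. camera_info takes no time and is no camera call; for the wrist camera it gives the pose at the moment of the call.
- r.finish_job(): hands the job in, once; it reports no verdict.
The state is a dict: "time": time; "q": joint angles; "joint_vel": joint speeds; "joint_torque": joint torques, N m; "tcp_pos": TCP position; "orientation": TCP orientation; "ft_force": force on the tool from outside, world axes, zero at the start; "ft_torque": the same for the moment, N m; "finger_gap": opening from 0.0 (shut) to 1.0 (fully open).
Only numpy, scipy, OpenCV 4.12 (cv2) and the standard library are available. Lean on these libraries where they do the work, as an engineer would, in place of code of your own. Each camera call takes 0.05 s, during which the arm holds its last target.

## Working session

There is one attempt and no reset: what is moved stays moved. The work goes in short steps, Python scripts to look and compute and a tool call to move; the robot and the scene stay as the last step left them, time stands still between calls to the robot, and variables do not carry over. Pictures are saved under pics/ and viewed, and the job is handed in when it is done.

Besides the shell and the picture viewer there is one more tool, called after "Emit:" as name([rows], argument=value, ...), one row to a line, values as JSON. carry_out: Moves the arm, as the interface text tells. Its arguments: {"type":"object","properties":{"moves":{"type":"array","items":{"type":"array"}},"squeeze":{"type":"number"}},"required":["moves"]}

```bash
ls; mkdir -p pics; cat > h.py <<'E'
import numpy as np, cv2
from rig import r
def cam(n):
    c=r.camera_info(n); R=cv2.Rodrigues(np.array(c["rvec"],float))[0]; t=np.array(c["tvec"],float).ravel()
    f=192/np.tan(np.radians(c["vertical_fov"])/2); return f,c["cx"],c["cy"],R,t
def pts(d,C):
    f,cx,cy,R,t=C; v,u=np.mgrid[:384,:512]; P=np.stack([(u-cx)/f*d,(v-cy)/f*d,d],-1)
    return (P-t)@R
def ray(u,v,z,C):
    f,cx,cy,R,t=C; o=-R.T@t; w=R.T@np.array([(u-cx)/f,(v-cy)/f,1]); return o+w*(z-o[2])/w[2]
def proj(p,C):
    f,cx,cy,R,t=C; q=R@np.array(p)+t; return f*q[0]/q[2]+cx,f*q[1]/q[2]+cy
def save(n,im): cv2.imwrite("pics/"+n+".png",im[...,::-1])
E
python3 - <<'E'
from h import *
for n in("top","side","wrist"):
    C=cam(n); im,d=r.grab_frame(n); save(n+"0",im); np.savez(n+"0.npz",im=im,d=d); print(n,r.camera_info(n), -C[3].T@C[4])
o=r.get_obs(); print(o)
E
```

```text
pics
top {'vertical_fov': 45.28139517808689, 'cx': 256.7694661141697, 'cy': 188.64598929821378, 'rvec': array([ 2.20852247, -2.14503113,  0.09416158]), 'tvec': array([-0.0233716 ,  0.46493198,  1.5087866 ])} [ 0.33311973 -0.01203281  1.54338312]
side {'vertical_fov': 54.24298914454321, 'cx': 258.31433405680997, 'cy': 193.0358413308439, 'rvec': array([ 0.06557865, -2.81268446,  1.32471344]), 'tvec': array([0.45613676, 0.08241741, 0.9209294 ])} [0.41443789 0.68002015 0.65481154]
wrist {'vertical_fov': 58.54167918943223, 'cx': 257.7083440281054, 'cy': 191.4700615801263, 'rvec': array([-2.31998034,  1.70377933,  0.27042278]), 'tvec': array([-0.72376355, -0.0394694 ,  0.38090537])} [ 0.29249863 -0.66739192  0.37322663]
{'time': 0.15, 'q': array([ 1.17448756,  0.59189078,  0.04831941,  1.60950887, -0.03329321,
        0.94272043, -0.03370877]), 'joint_vel': array([ 3.12278439e-05, -2.49372780e-03, -6.42287365e-04, -2.22066279e-03,
       -7.02282481e-04,  1.29788071e-03, -6.06274421e-04]), 'joint_torque': array([ 1.74104189e-03, -5.49253893e+01,  1.54878940e+00, -1.98456520e+01,
        9.48365458e-03,  5.67991723e-03,  7.14632961e-06]), 'tcp_pos': array([ 0.216019  , -0.69141965,  0.23842349]), 'orientation': array([[ 9.54482371e-01,  2.98266705e-01, -6.13663162e-04],
       [ 2.98267318e-01, -9.54481019e-01,  1.60965747e-03],
       [-1.05622611e-04, -1.71942534e-03, -9.99998516e-01]]), 'ft_force': array([ 0.39062851,  0.60105734, -0.12910642]), 'ft_torque': array([-0.03218757,  0.07039289, -0.00743415]), 'finger_gap': 0.9999855377170715}
```

View pics/top0.png

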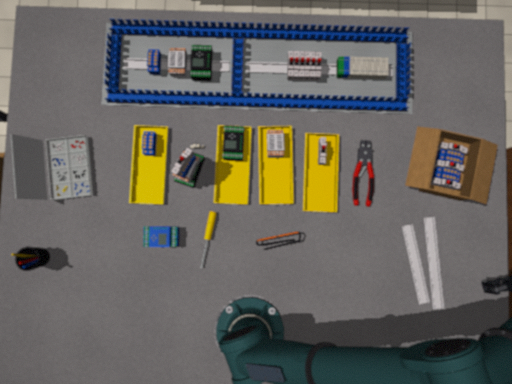

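View pics/side0.png

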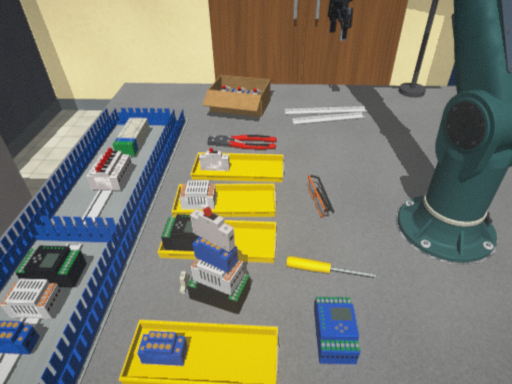

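View pics/wrist0.png

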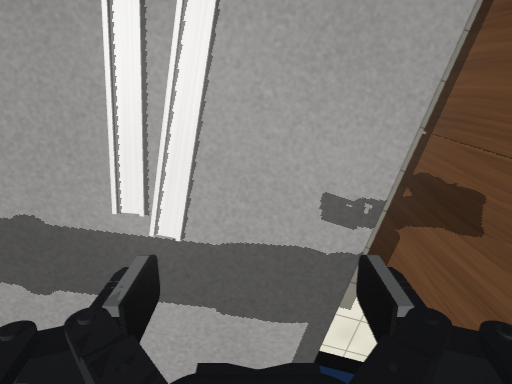

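The top view shows four yellow trays at (150,165), (233,165), (276,165) and (321,172), their occupied ends up in the image. The pile is at (187,165) and the pliers at (364,173). Look-alikes are the blue controller at (161,237) and the devices in the panel behind. Next I measure the trays and the pile.

```bash
python3 - <<'E'
from h import *
z=np.load("top0.npz"); im,d=z["im"],z["d"]; C=cam("top"); P=pts(d,C)
hsv=cv2.cvtColor(im,cv2.COLOR_RGB2HSV)
m=cv2.inRange(hsv,(22,150,90),(34,255,255))
n,l,s,c=cv2.connectedComponentsWithStats(m)
for i in range(1,n):
    if s[i,4]<800: continue
    cn=cv2.findContours((l==i).astype('u1'),0,1)[0][0]
    h=cv2.convexHull(cn).astype(float).reshape(-1,2)
    w=np.array([ray(u,v,0.022,C)[:2] for u,v in h]).astype('f4')
    print(s[i],cv2.minAreaRect(w))
# pile
print("bench z",np.median(P[215:225,180:195,2]))
sub=P[130:200,160:215]; 
for lo,hi in((.20,.25),(.15,.17),(.095,.12),(.04,.06)):
    k=(sub[...,2]>lo)&(sub[...,2]<hi); q=sub[k]; print(lo,k.sum(),np.median(q,0),cv2.minAreaRect(q[:,:2].astype('f4')))
cv2.imwrite("pics/crop.png",cv2.resize(im[135:195,165:225],None,fx=9,fy=9,interpolation=3)[...,::-1])
s=np.load("side0.npz")["im"]; cv2.imwrite("pics/crops.png",cv2.resize(s[195:320,150:280],None,fx=4.5,fy=4.5,interpolation=2)[...,::-1])
E
```

```text
[ 129  125   39   80 2323] ((0.5363501310348511, 0.3534187078475952), (0.11495117098093033, 0.2619483470916748), 89.30900573730469)
[ 214  125   38   80 1980] ((0.5444399118423462, 0.07366113364696503), (0.11502408236265182, 0.2619548738002777), 89.04080963134766)
[ 258  126   36   79 2197] ((0.5478724837303162, -0.0701337531208992), (0.2623770236968994, 0.11472750455141068), 2.6307532787323)
[ 303  133   37   79 2455] ((0.5274969339370728, -0.22174544632434845), (0.1147930920124054, 0.2613197863101959), 89.26737976074219)
bench z 0.0014094995668674651
0.2 203 [0.52451954 0.21239726 0.21252067] ((0.5256685018539429, 0.21375034749507904), (0.01981673389673233, 0.08437011390924454), 58.38814163208008)
0.15 83 [0.51542908 0.20532254 0.16050762] ((0.5205256342887878, 0.20276379585266113), (0.010706298053264618, 0.08199627697467804), 59.26578903198242)
0.095 120 [0.49981802 0.20477426 0.10488491] ((0.5245250463485718, 0.21887221932411194), (0.0533130057156086, 0.08594553172588348), 66.81549072265625)
0.04 178 [0.49106776 0.19956674 0.04854357] ((0.5249262452125549, 0.21661603450775146), (0.06625779718160629, 0.10948660224676132), 72.98632049560547)
```

View pics/crop.png

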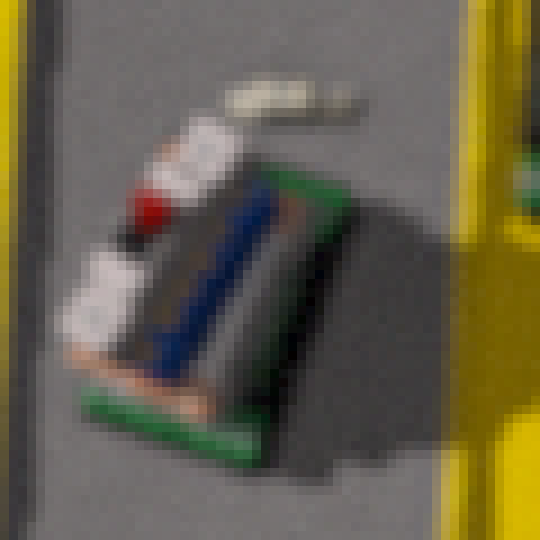

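View pics/crops.png

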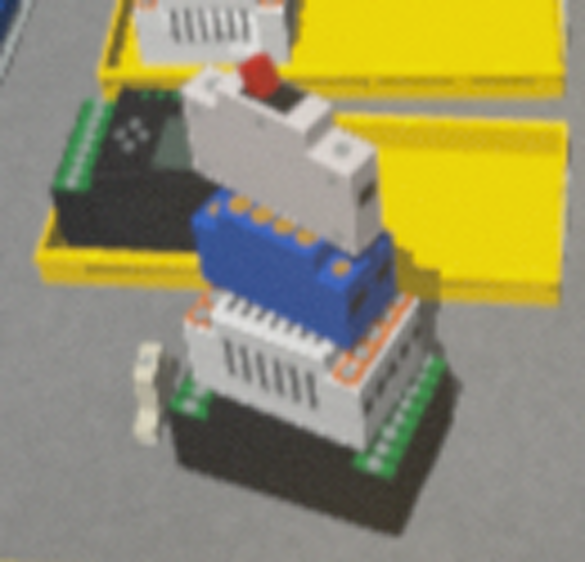

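The pile levels match the given sizes: breaker 84x20 mm at top z 0.212, supply 86x53 mm, controller 109x66 mm. The pieces are stacked in the described order, and the tray kinds are clear from their occupants. The breaker's own tray, at (321,172), holds a white device. I'll write a small move calculator and go.

```bash
cat >> h.py <<'E'
def go(x,y,z,ydeg):
    o=r.get_obs(); p=o["tcp_pos"]; R=np.array(o["orientation"])
    s=R.T@(np.array([x,y,z])-p)*100
    cur=np.degrees(np.arctan2(R[1,1],R[0,1])); t=-((ydeg-cur+180)%360-180)
    n=max(np.linalg.norm(s)/5,abs(t)/8.59)
    print("shift",s.round(2),"turn",round(t,1),"rows",round(n,1),"| t",o["time"],"tcp",p.round(4),"ydeg",round(cur,1),"gap",o["finger_gap"],"F",np.round(o["ft_force"],1))
E
python3 -c "
from h import *
go(.45,-.3,.38,0); go(.45,-.3,.38,58.4)"
```

```text
shift [ 34.01 -30.41 -14.11] turn -72.6 rows 9.5 | t 0.15 tcp [ 0.216  -0.6914  0.2384] ydeg -72.6 gap 0.9999855377170715 F [ 0.4  0.6 -0.1]
shift [ 34.01 -30.41 -14.11] turn -131.0 rows 15.3 | t 0.15 tcp [ 0.216  -0.6914  0.2384] ydeg -72.6 gap 0.9999855377170715 F [ 0.4  0.6 -0.1]
```

Emit:
carry_out([
  [8,[4,-3.6,-2],-8.5],
  [8,[8,-7.2,-4],-17],
  [8,[12,-10.8,-6],-25.5],
  [8,[16,-14.4,-8],-34],
  [8,[20,-18,-10],-42.5],
  [8,[24,-21.5,-11.5],-51],
  [8,[28,-25,-13],-59.5],
  [8,[32,-28.5,-14],-68],
], squeeze=40)

```text
time: 0.95
tcp_pos: [0.4112, -0.3655, 0.3682]
orientation: [[0.075, 0.997, 0.0], [0.997, -0.075, -0.001], [-0.001, 0.0, -1.0]]
ft_force: [0.7, -0.2, -0.2]
finger_gap: 0.936
```

```bash
python3 -c "
from h import *
go(.52,.21,.38,58.4)"
```

```text
shift [58.21  6.51 -1.22] turn -62.7 rows 11.7 | t 0.95 tcp [ 0.4112 -0.3655  0.3682] ydeg -4.3 gap 0.9361292951985998 F [ 0.7 -0.2 -0.2]
```

Emit:
carry_out([
  [5,[4,0.5,-1],-8],
  [5,[8.5,1,-1],-16],
  [5,[13,1.5,-1],-24],
  [5,[17.5,2,-1],-32],
  [5,[22,2.5,-1],-40],
  [5,[26.5,3,-1],-48],
  [5,[31,3.5,-1],-56],
  [5,[35,4,-1],-60],
])

```text
time: 1.75
tcp_pos: [0.4785, -0.0193, 0.3775]
orientation: [[-0.825, 0.565, 0.0], [0.565, 0.825, -0.0], [-0.0, -0.0, -1.0]]
ft_force: [0.9, -0.3, -0.5]
finger_gap: 0.588
```

```bash
python3 -c "
from h import *
go(.5,.15,.38,58.4)"
```

```text
shift [ 7.79 15.19 -0.26] turn -2.8 rows 3.4 | t 1.75 tcp [ 0.4785 -0.0193  0.3775] ydeg 55.6 gap 0.587712995069984 F [ 0.9 -0.3 -0.5]
```

Emit:
carry_out([
  [5,[2,4,0],-1],
  [5,[4,8,0],-2],
  [5,[6,12,0],-3],
  [5,[8,16,0],-3],
  [5,[9,19,0],-3],
  [5,[9,21,0],-3],
  [5,[9,21,0],-3],
  [5,[9,21,0],-3],
])

```text
time: 2.55
tcp_pos: [0.5238, 0.2017, 0.3768]
orientation: [[-0.851, 0.525, -0.001], [0.525, 0.851, -0.001], [0.001, -0.002, -1.0]]
ft_force: [0.1, 0.1, -0.4]
finger_gap: 0.582
```

```bash
python3 - <<'E'
from h import *
go(.5257,.2138,.38,58.4)
C=cam("wrist"); im,d=r.grab_frame("wrist"); save("w1",im); np.savez("w1.npz",im=im,d=d)
P=pts(d,C); 
for lo,hi in((.205,.225),(.15,.165),(.096,.115),(.04,.06)):
    k=(P[...,2]>lo)&(P[...,2]<hi)&(abs(P[...,0]-.525)<.09)&(abs(P[...,1]-.214)<.08)&(d>.05); q=P[k]; print(lo,k.sum(),np.median(q,0),cv2.minAreaRect(q[:,:2].astype('f4')))
E
```

```text
shift [ 0.47  1.12 -0.32] turn -0.0 rows 0.3 | t 2.55 tcp [0.5238 0.2017 0.3768] ydeg 58.4 gap 0.582448183563054 F [ 0.1  0.1 -0.4]
0.205 1583 [0.518879   0.2190115  0.21671316] ((0.5267311334609985, 0.2141515016555786), (0.018048951402306557, 0.0847291573882103), 58.63676834106445)
0.15 630 [0.52344969 0.21705234 0.16043818] ((0.524127185344696, 0.2172161340713501), (0.03631022199988365, 0.06435352563858032), 59.689937591552734)
0.096 932 [0.50876251 0.23075044 0.10873448] ((0.5256028175354004, 0.21920394897460938), (0.05300579592585564, 0.0857754722237587), 67.44381713867188)
0.04 800 [0.48519325 0.22363715 0.04626245] ((0.5260714292526245, 0.21712078154087067), (0.06600779294967651, 0.1097080260515213), 72.75746154785156)
```

View pics/w1.png

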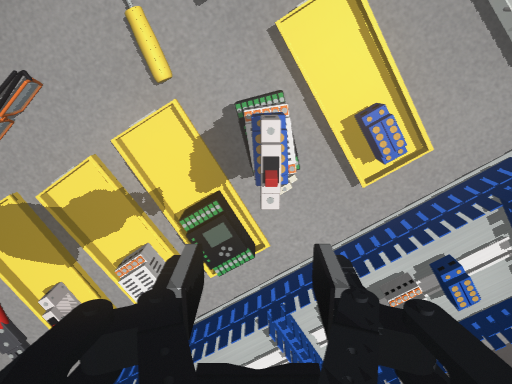

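The wrist view shows the white breaker with its red toggle at (270,165), on the blue block, silver supply and black/green controller. The measured footprint, 18.0x84.7 mm at (0.527,0.214), matches the breaker. I'll descend on it.

Emit:
carry_out([
  [5,[0.4,1.2,1],0],
  [5,[0.4,1.2,5],0],
  [5,[0.4,1.2,9],0],
  [5,[0.4,1.2,13],0],
  [5,[0.4,1.2,16],0],
  [5,[0.4,1.2,18],0],
  [5,[0.4,1.2,18.7],0],
  [5,[0.4,1.2,18.7],0],
])

```text
time: 3.4
tcp_pos: [0.5267, 0.213, 0.1898]
orientation: [[-0.85, 0.526, -0.002], [0.526, 0.85, -0.002], [0.001, -0.002, -1.0]]
ft_force: [-0.1, 0.7, 0.4]
finger_gap: 0.587
```

```bash
python3 - <<'E'
from h import *
go(.5267,.2142,.190,58.6)
im,d=r.grab_frame("wrist"); save("w2",im)
im,d=r.grab_frame("side"); save("s2",cv2.resize(im[170:310,120:300],None,fx=4,fy=4))
E
```

```text
shift [ 0.06  0.1  -0.02] turn -0.3 rows 0.0 | t 3.4 tcp [0.5267 0.213  0.1898] ydeg 58.3 gap 0.5870273441975484 F [-0.1  0.7  0.4]
```

View pics/s2.png

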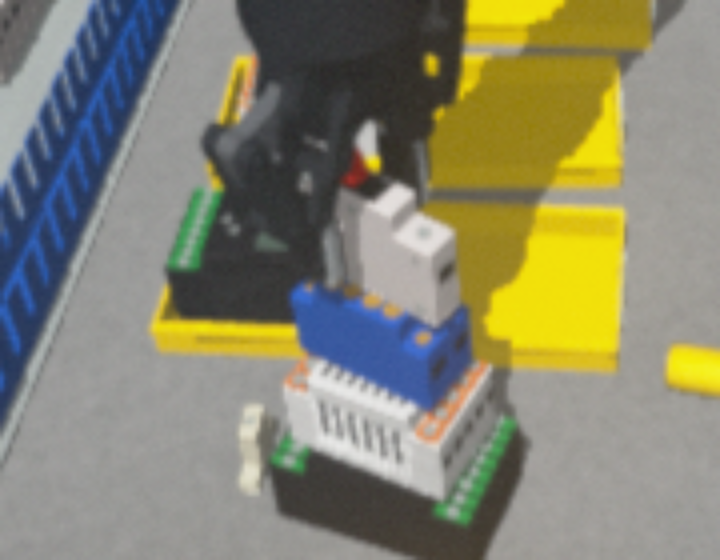

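View pics/w2.png

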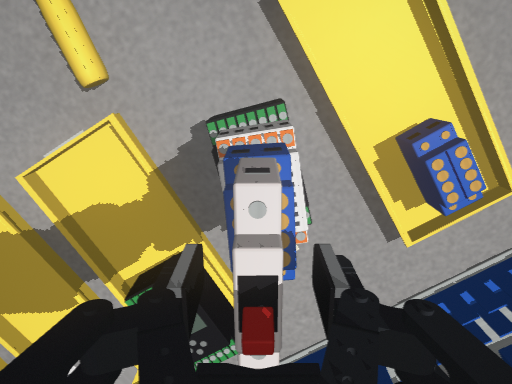

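Wrist view: the fingers straddle the breaker symmetrically, pads at (185,290) and (330,290). In the side view the tip is close to the block top, so I'll go 4 mm up before closing.

Emit:
carry_out([
  [5,[0,0.1,-0.5],0],
  [4,[0,0.1,-0.5],0],
  [3,[0,0.1,-0.5],0],
  [2,[0,0.1,-0.5],0],
  [1,[0,0.1,-0.5],0],
  [1,[0,0.1,-0.5],0],
  [1,[0,0.1,-0.5],0],
  [1,[0,0.1,-0.5],0],
])

```text
time: 4.3
tcp_pos: [0.5279, 0.2156, 0.1957]
orientation: [[-0.851, 0.525, 0.001], [0.525, 0.851, 0.0], [-0.0, 0.0, -1.0]]
ft_force: [-0.6, -0.5, 3.6]
finger_gap: 0.207
```

Emit:
carry_out([
  [1,[0,0,0],0],
  [1,[0,0,-0.5],0],
  [1,[0,0,-1.5],0],
  [1,[0,0,-3],0],
  [1,[0,0,-5],0],
  [1,[0,0,-7],0],
  [1,[0,0,-8],0],
  [1,[0,0,-8],0],
])

```text
time: 5.1
tcp_pos: [0.5285, 0.2162, 0.2774]
orientation: [[-0.851, 0.525, 0.004], [0.525, 0.851, 0.002], [-0.002, 0.003, -1.0]]
ft_force: [-0.2, 0.6, -1.5]
finger_gap: 0.207
```

```bash
python3 - <<'E'
from h import *
go(.48,-.1,.28,90)
im,d=r.grab_frame("side"); save("s3",cv2.resize(im[100:310,100:300],None,fx=2.8,fy=2.8))
im,d=r.grab_frame("wrist"); save("w3",im)
E
```

```text
shift [-12.47 -29.46  -0.32] turn -31.7 rows 6.4 | t 5.1 tcp [0.5285 0.2162 0.2774] ydeg 58.3 gap 0.20727086089594343 F [-0.2  0.6 -1.5]
```

View pics/s3.png

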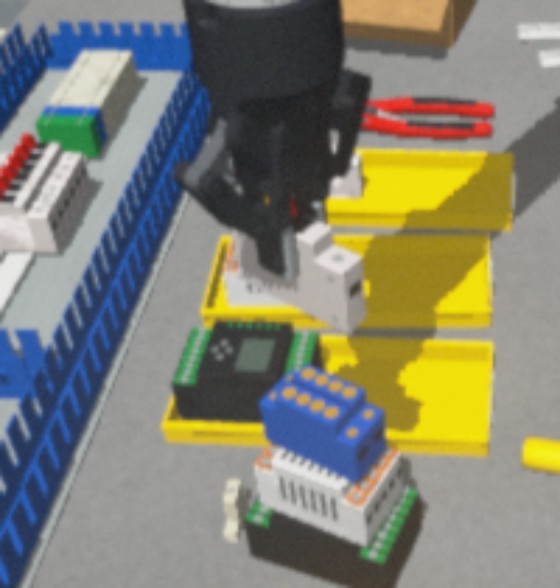

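View pics/w3.png

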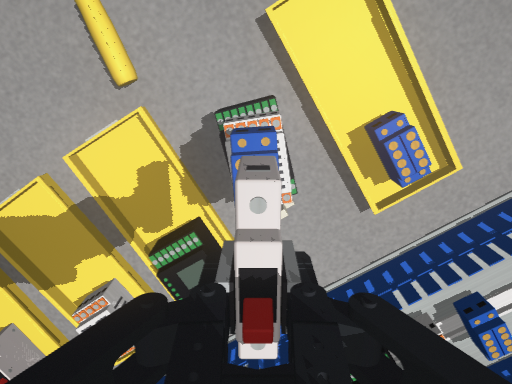

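The breaker is held and level, and the block below is undisturbed. I'll carry it to the breaker tray.

Emit:
carry_out([
  [1,[-1,-2,0],-2],
  [1,[-3,-6,0],-6],
  [1,[-5,-10,0],-12],
  [1,[-7,-15,0],-18],
  [1,[-9,-19.5,0],-23],
  [1,[-11,-24,0],-27],
  [1,[-13,-28,0],-30],
  [1,[-14,-31,0],-31],
])

```text
time: 6.0
tcp_pos: [0.4827, -0.1262, 0.274]
orientation: [[-1.0, 0.015, -0.003], [0.015, 1.0, -0.0], [0.003, -0.0, -1.0]]
ft_force: [0.3, 1.6, -0.9]
finger_gap: 0.199
```

Emit:
carry_out([
  [1,[0,0,0],0],
  [1,[0,0,0],0],
  [1,[0,0,0],0],
  [1,[0,0,0],0],
  [1,[0,0,0],0],
  [1,[0,0,0],0],
  [1,[0,0,0],0],
  [1,[0,0,0],0],
])

```text
time: 6.8
tcp_pos: [0.4842, -0.1216, 0.2754]
orientation: [[-1.0, 0.011, 0.0], [0.011, 1.0, -0.0], [-0.0, -0.0, -1.0]]
ft_force: [-0.1, -0.7, -1.3]
finger_gap: 0.199
```

```bash
python3 - <<'E'
from h import *
go(.4705,-.222,.15,89.3)
C=cam("wrist"); im,d=r.grab_frame("wrist"); save("w4",im); P=pts(d,C)
hsv=cv2.cvtColor(im,cv2.COLOR_RGB2HSV)
m=cv2.inRange(hsv,(22,130,60),(34,255,255))>0
for n,y in(("ctrl",.0745),("sup",-.071),("brk",-.223)):
    k=m&(abs(P[...,2]-.021)<.006)&(abs(P[...,1]-y)<.066)&(abs(P[...,0]-.54)<.2); q=P[k]
    print(n,k.sum(),cv2.minAreaRect(q[:,:2].astype('f4')) if k.sum()>20 else 0)
E
```

```text
shift [  1.26 -10.05  12.54] turn 0.1 rows 3.2 | t 6.8 tcp [ 0.4842 -0.1216  0.2754] ydeg 89.4 gap 0.1994095499125441 F [-0.1 -0.7 -1.3]
ctrl 3971 ((0.5082447528839111, 0.07609736919403076), (0.11891283094882965, 0.3409557044506073), 87.70462036132812)
sup 2095 ((0.5504928827285767, -0.06781373172998428), (0.26272428035736084, 0.11311009526252747), 2.8119142055511475)
brk 3073 ((0.5295285582542419, -0.2197103202342987), (0.11354250460863113, 0.26221516728401184), 89.42134857177734)
```

View pics/w4.png

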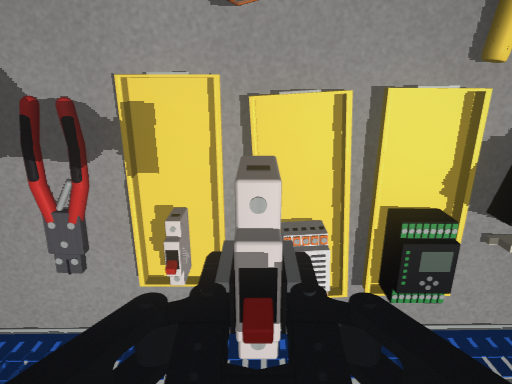

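The held breaker is level. Its tray measures as centred at (0.5295,-0.220), so the target is (0.4725,-0.220).

Emit:
carry_out([
  [1,[0.4,-3,0],0],
  [1,[0.8,-6,2],0],
  [1,[1.2,-9,5],0],
  [1,[1.2,-9.9,9],0],
  [1,[1.2,-9.9,13],0],
  [1,[1.2,-9.9,17],0],
  [1,[1.2,-9.9,19],0],
  [1,[1.2,-9.9,19],0],
])

```text
time: 7.65
tcp_pos: [0.4692, -0.2203, 0.0828]
orientation: [[-1.0, 0.011, -0.005], [0.011, 1.0, 0.002], [0.005, 0.002, -1.0]]
ft_force: [-0.5, -0.6, -1.0]
finger_gap: 0.201
```

```bash
python3 - <<'E'
from h import *
go(.4725,-.220,.039,89.4)
im,d=r.grab_frame("wrist"); save("w5",im); C=cam("wrist"); P=pts(d,C)
for u,v in((230,120),(300,120)): print(P[v,u])
E
```

```text
shift [-0.36  0.02  4.38] turn -0.0 rows 0.9 | t 7.65 tcp [ 0.4692 -0.2203  0.0828] ydeg 89.4 gap 0.20067452655914803 F [-0.5 -0.6 -1. ]
[ 0.41568396 -0.23607876  0.00538291]
[ 0.41616849 -0.19295111  0.00501628]
```

View pics/w5.png

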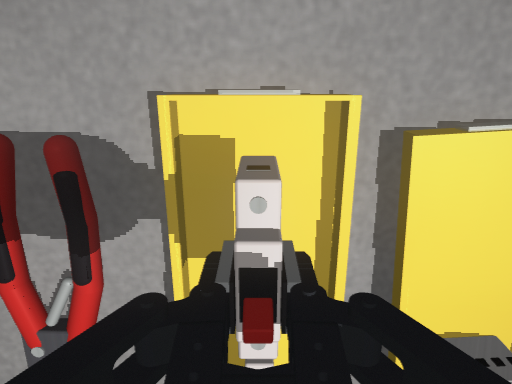

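The breaker is centred over the empty end of its tray and aligned. I'll lower it.

Emit:
carry_out([
  [1,[-0.2,0,0.8],0],
  [1,[-0.2,0,1.6],0],
  [1,[-0.2,0,2.4],0],
  [1,[-0.2,0,3.2],0],
  [1,[-0.2,0,3.7],0],
  [1,[-0.2,0,4.0],0],
  [1,[-0.2,0,4.0],0],
  [1,[-0.2,0,4.0],0],
])

```text
time: 8.5
tcp_pos: [0.4731, -0.2207, 0.0454]
orientation: [[-1.0, 0.011, 0.0], [0.011, 1.0, 0.0], [-0.0, 0.0, -1.0]]
ft_force: [0.6, -0.3, -1.1]
finger_gap: 0.201
```

Emit:
carry_out([
  [1,[0,0,0.1],0],
  [1,[0,0,0.15],0],
  [1,[0,0,0.2],0],
  [1,[0,0,0.25],0],
  [1,[0,0,0.3],0],
  [1,[0,0,0.35],0],
  [1,[0,0,0.4],0],
  [1,[0,0,0.4],0],
])

```text
time: 9.3
tcp_pos: [0.473, -0.2207, 0.0413]
orientation: [[-1.0, 0.011, -0.0], [0.011, 1.0, 0.0], [0.0, 0.0, -1.0]]
ft_force: [0.5, 0.2, -1.6]
finger_gap: 0.206
```

Emit:
carry_out([
  [1,[0,0,0.05],0],
  [1,[0,0,0.1],0],
  [1,[0,0,0.15],0],
  [1,[0,0,0.2],0],
  [1,[0,0,0.2],0],
  [1,[0,0,0.2],0],
  [1,[0,0,0.2],0],
  [1,[0,0,0.2],0],
])

```text
time: 10.1
tcp_pos: [0.473, -0.2208, 0.0394]
orientation: [[-1.0, 0.011, 0.0], [0.011, 1.0, -0.0], [-0.0, -0.0, -1.0]]
ft_force: [-1.0, -1.0, -0.7]
finger_gap: 0.205
```

Emit:
carry_out([
  [1,[0,0,0.05],0],
  [1,[0,0,0.1],0],
  [1,[0,0,0.15],0],
  [1,[0,0,0.15],0],
  [1,[0,0,0.15],0],
  [1,[0,0,0.15],0],
  [1,[0,0,0.15],0],
  [1,[0,0,0.15],0],
])

```text
time: 10.9
tcp_pos: [0.4731, -0.2207, 0.0387]
orientation: [[-1.0, 0.011, 0.0], [0.011, 1.0, -0.001], [-0.0, -0.001, -1.0]]
ft_force: [-1.1, -0.5, 7.1]
finger_gap: 0.206
```

Contact at 0.0387, just as calculated. I'll release slowly and rise.

Emit:
carry_out([
  [2.2,[0,0,-0.05],0],
  [2.6,[0,0,-0.05],0],
  [3,[0,0,-0.05],0],
  [3.5,[0,0,-0.05],0],
  [4.5,[0,0,-0.05],0],
  [5,[0,0,-0.05],0],
  [5,[0,0,-0.05],0],
  [5,[0,0,-0.05],0],
])

```text
time: 11.7
tcp_pos: [0.473, -0.2207, 0.0383]
orientation: [[-1.0, 0.011, -0.0], [0.011, 1.0, 0.0], [0.0, 0.0, -1.0]]
ft_force: [-0.4, -0.3, 0.2]
finger_gap: 0.589
```

Emit:
carry_out([
  [5,[0,0,-1],0],
  [5,[0,0,-4],0],
  [5,[0,0,-8],0],
  [5,[0,0,-13],0],
  [5,[0,0,-18],0],
  [5,[0,0,-23],0],
  [5,[0,0,-27],0],
  [5,[0,0,-27],0],
])

```text
time: 12.5
tcp_pos: [0.4767, -0.2207, 0.3149]
orientation: [[-1.0, 0.011, 0.011], [0.011, 1.0, -0.005], [-0.011, -0.005, -1.0]]
ft_force: [-0.2, 0.2, 0.3]
finger_gap: 0.583
```

```bash
python3 - <<'E'
from h import *
go(.5267,.2142,.32,59.7)
C=cam("wrist");im,d=r.grab_frame("wrist"); save("w6",im);  P=pts(d,C)
k=(P[...,2]>.042)&(P[...,2]<.075)&(abs(P[...,0]-.473)<.06)&(abs(P[...,1]+.22)<.04)&(d>.05);q=P[k];print(k.sum(),np.percentile(q[:,2],[5,50,95]),cv2.minAreaRect(q[:,:2].astype('f4')))
E
```

```text
shift [-4.52 43.54 -0.69] turn 29.7 rows 8.8 | t 12.5 tcp [ 0.4767 -0.2207  0.3149] ydeg 89.4 gap 0.5832341128463434 F [-0.2  0.2  0.3]
1102 [0.04824627 0.06005613 0.07231064] ((0.47345978021621704, -0.2204667180776596), (0.01773103140294552, 0.08468546718358994), 89.83876037597656)
```

View pics/w6.png

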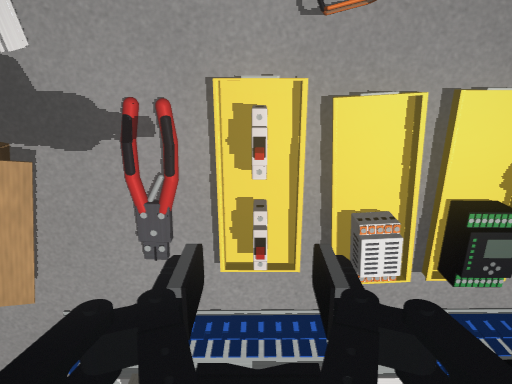

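The breaker stands at (259,143), lengthwise and upright: top z 0.060, at (0.4735,-0.2205). Back to the pile for the block.

Emit:
carry_out([
  [6,[-0.5,3,0],2],
  [6,[-1,8,0],6],
  [6,[-1.5,13,0],11],
  [6,[-2,18,0],16],
  [6,[-2.5,23,0],21],
  [6,[-3,28,0],26],
  [6,[-3.5,33,0],29],
  [6,[-4,37,0],29.5],
])

```text
time: 13.35
tcp_pos: [0.5156, 0.1513, 0.3071]
orientation: [[-0.865, 0.501, -0.003], [0.501, 0.865, -0.001], [0.002, -0.002, -1.0]]
ft_force: [0.6, -0.4, -0.0]
finger_gap: 0.71
```

Emit:
carry_out([
  [6,[2,4,0],0],
  [6,[2,4,0],0],
  [6,[2,4,0],0],
  [6,[2,4,0],0],
  [6,[2,4,0],0],
  [6,[2,4,0],0],
  [6,[2,4,0],0],
  [6,[2,4,0],0],
])

```text
time: 14.15
tcp_pos: [0.5201, 0.1928, 0.3085]
orientation: [[-0.864, 0.503, 0.0], [0.503, 0.864, -0.0], [-0.0, -0.0, -1.0]]
ft_force: [-0.1, 0.3, 0.7]
finger_gap: 0.704
```

```bash
cat > pile.py <<'E'
from h import *
import sys
lo,hi=float(sys.argv[1]),float(sys.argv[2])
C=cam("wrist");im,d=r.grab_frame("wrist"); save(sys.argv[3],im);  P=pts(d,C)
k=(P[...,2]>lo)&(P[...,2]<hi)&(abs(P[...,0]-.525)<.08)&(abs(P[...,1]-.215)<.07)&(d>.05);k=cv2.morphologyEx(k.astype('u1'),2,np.ones((3,3)))>0
q=P[k];print(k.sum(),np.percentile(q[:,2],[5,50,95]),cv2.minAreaRect(q[:,:2].astype('f4')))
m=cv2.inRange(cv2.cvtColor(im,cv2.COLOR_RGB2HSV),(22,130,60),(34,255,255))>0
k=m&(abs(P[...,2]-.021)<.006)&(abs(P[...,1]-.355)<.07)&(abs(P[...,0]-.54)<.15);q=P[k]
if k.sum()>50: print("btray",k.sum(),cv2.minAreaRect(q[:,:2].astype('f4')))
E
python3 pile.py .14 .17 w7; python3 -c "
from h import *
go(.5267,.2142,.14,59.7)"
```

```text
3508 [0.14738052 0.15997568 0.16159772] ((0.5255690813064575, 0.21681080758571625), (0.03609723597764969, 0.07607988268136978), 62.08982849121094)
btray 3195 ((0.538500189781189, 0.3550992012023926), (0.11358940601348877, 0.2625766098499298), 89.4095458984375)
shift [ 0.5   2.17 16.85] turn 0.1 rows 3.4 | t 14.2 tcp [0.5201 0.1929 0.3085] ydeg 59.8 gap 0.7041161623694607 F [0.1 0.3 0.1]
```

View pics/w7.png

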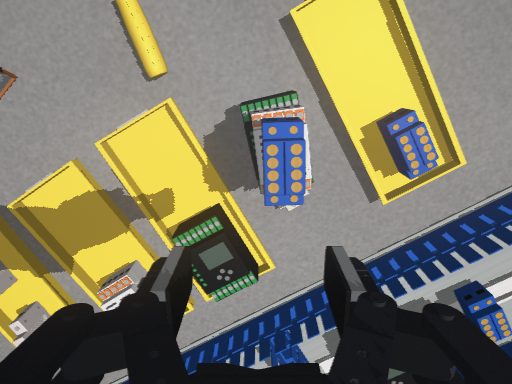

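The block is at (284,160). It measures 36.1x76.1 mm with its top at 0.160, centre (0.5256,0.2168) and jaw direction 62.1°.

```bash
python3 -c "
from h import *
go(.5256,.2168,.135,62.1)"
```

```text
shift [ 0.73  2.34 17.35] turn -2.3 rows 3.5 | t 14.2 tcp [0.5201 0.1929 0.3085] ydeg 59.8 gap 0.7041161623694607 F [0.1 0.3 0.1]
```

Emit:
carry_out([
  [6,[0.7,2.3,0.5],-2],
  [6,[0.7,2.3,3],-2.3],
  [6,[0.7,2.3,7],-2.3],
  [6,[0.7,2.3,11],-2.3],
  [6,[0.7,2.3,14],-2.3],
  [6,[0.7,2.3,16],-2.3],
  [6,[0.7,2.3,16.5],-2.3],
  [6,[0.7,2.3,16.5],-2.3],
])

```text
time: 15.0
tcp_pos: [0.5253, 0.2168, 0.143]
orientation: [[-0.884, 0.467, -0.001], [0.467, 0.884, -0.0], [0.001, -0.001, -1.0]]
ft_force: [-0.5, 0.3, -0.1]
finger_gap: 0.698
```

```bash
python3 -c "
from h import *
go(.5256,.2168,.135,62.1)
im,d=r.grab_frame('wrist'); save('w8',im)"
```

```text
shift [-0.03  0.01  0.8 ] turn 0.1 rows 0.2 | t 15.0 tcp [0.5253 0.2168 0.143 ] ydeg 62.2 gap 0.6983962596789073 F [-0.5  0.3 -0.1]
```

View pics/w8.png

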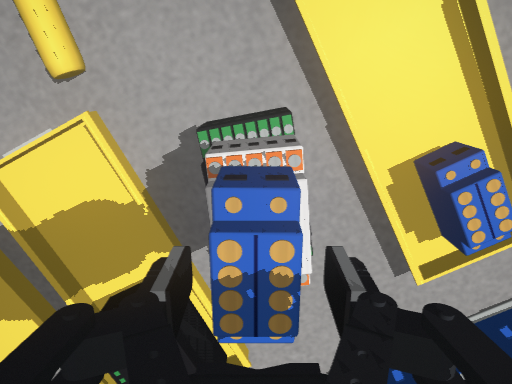

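The pads at (175,285) and (345,285) straddle the block evenly. I'll go 6 mm lower and close.

Emit:
carry_out([
  [6,[0,0,0.4],0],
  [5.5,[0,0,0.6],0],
  [5,[0,0,0.6],0],
  [4.5,[0,0,0.6],0],
  [4,[0,0,0.6],0],
  [3,[0,0,0.6],0],
  [2.5,[0,0,0.6],0],
  [2.5,[0,0,0.6],0],
])

```text
time: 15.85
tcp_pos: [0.5255, 0.2166, 0.1376]
orientation: [[-0.884, 0.467, 0.0], [0.467, 0.884, -0.001], [-0.0, -0.0, -1.0]]
ft_force: [-2.0, -1.9, 4.2]
finger_gap: 0.416
```

Emit:
carry_out([
  [2.5,[0,0,0],0],
  [2.5,[0,0,0],0],
  [2.5,[0,0,-0.4],0],
  [2.5,[0,0,-1.2],0],
  [2.5,[0,0,-3],0],
  [2.5,[0,0,-5],0],
  [2.5,[0,0,-5],0],
  [2.5,[0,0,-5],0],
])

```text
time: 16.65
tcp_pos: [0.5256, 0.2168, 0.1874]
orientation: [[-0.884, 0.467, 0.001], [0.467, 0.884, 0.0], [-0.0, 0.001, -1.0]]
ft_force: [0.0, -0.2, -2.1]
finger_gap: 0.415
```

```bash
python3 - <<'E'
from h import *
go(.4815,.3557,.18,89.4)
im,d=r.grab_frame("side"); save("s9",cv2.resize(im[100:310,100:300],None,fx=2.8,fy=2.8))
E
```

```text
shift [10.39 10.22  0.74] turn -27.3 rows 3.2 | t 16.65 tcp [0.5256 0.2168 0.1874] ydeg 62.1 gap 0.4149314124739249 F [ 0.  -0.2 -2.1]
```

View pics/s9.png

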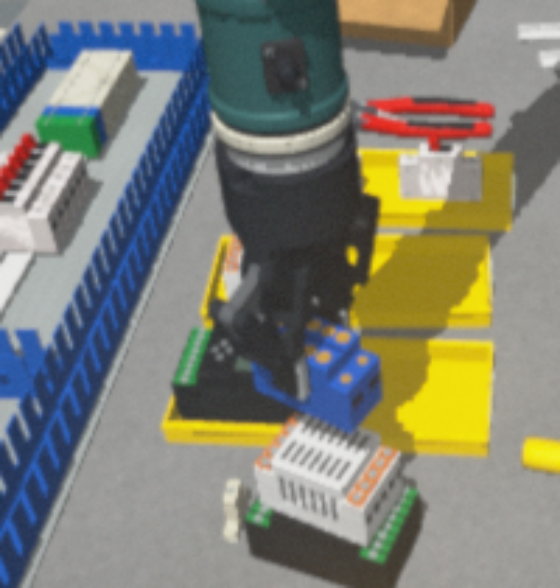

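The block is held level and the supply is undisturbed. Carrying it to the block tray.

Emit:
carry_out([
  [2.5,[1,1,-0.5],-3],
  [2.5,[3,3,-1],-9],
  [2.5,[5.5,5.5,-1],-16],
  [2.5,[8,8,-1],-22],
  [2.5,[10,10,-1],-26],
  [2.5,[10.4,10.2,-1],-27.3],
  [2.5,[10.4,10.2,-1],-27.3],
  [2.5,[10.4,10.2,-1],-27.3],
])

```text
time: 17.5
tcp_pos: [0.4812, 0.3546, 0.1966]
orientation: [[-1.0, 0.01, -0.001], [0.01, 1.0, -0.002], [0.001, -0.002, -1.0]]
ft_force: [0.9, 0.0, -1.0]
finger_gap: 0.416
```

```bash
python3 - <<'E'
from h import *
go(.4815,.3557,.0304,89.4)
im,d=r.grab_frame("wrist"); save("w10",im)
E
```

```text
shift [-0.05  0.15 16.62] turn 0.0 rows 3.3 | t 17.5 tcp [0.4812 0.3546 0.1966] ydeg 89.4 gap 0.4163442169071298 F [ 0.9  0.  -1. ]
```

View pics/w10.png

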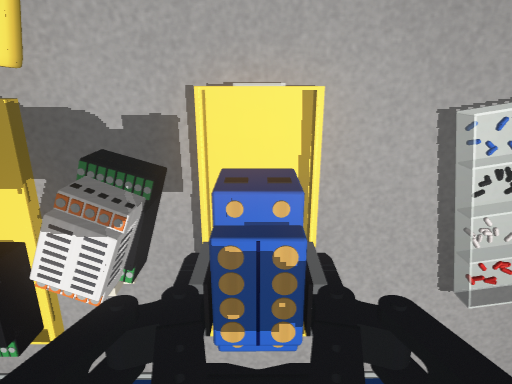

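Centred over the block tray's empty end (260,270). Descending.

Emit:
carry_out([
  [2.5,[0,0.1,2],0],
  [2.5,[0,0.1,5],0],
  [2.5,[0,0.1,8],0],
  [2.5,[0,0.1,11],0],
  [2.5,[0,0.1,13.5],0],
  [2.5,[0,0.1,15],0],
  [2.5,[0,0.1,15.8],0],
  [2.5,[0,0.1,15.8],0],
])

```text
time: 18.35
tcp_pos: [0.4813, 0.3559, 0.0388]
orientation: [[-1.0, 0.01, -0.001], [0.01, 1.0, -0.001], [0.001, -0.001, -1.0]]
ft_force: [0.1, -0.3, -0.5]
finger_gap: 0.415
```

Emit:
carry_out([
  [2.5,[0,0,0.05],0],
  [2.5,[0,0,0.1],0],
  [2.5,[0,0,0.15],0],
  [2.5,[0,0,0.2],0],
  [2.5,[0,0,0.25],0],
  [2.5,[0,0,0.25],0],
  [2.5,[0,0,0.25],0],
  [2.5,[0,0,0.25],0],
])

```text
time: 19.15
tcp_pos: [0.4812, 0.3566, 0.0368]
orientation: [[-1.0, 0.01, -0.0], [0.01, 1.0, -0.0], [0.0, -0.0, -1.0]]
ft_force: [-1.2, 0.6, -2.5]
finger_gap: 0.417
```

Emit:
carry_out([
  [2.5,[0,0,0.1],0],
  [2.5,[0,0,0.2],0],
  [2.5,[0,0,0.3],0],
  [2.5,[0,0,0.4],0],
  [2.5,[0,0,0.5],0],
  [2.5,[0,0,0.5],0],
  [2.5,[0,0,0.5],0],
  [2.5,[0,0,0.5],0],
])

```text
time: 19.95
tcp_pos: [0.4812, 0.3566, 0.0319]
orientation: [[-1.0, 0.01, 0.0], [0.01, 1.0, 0.0], [-0.0, 0.0, -1.0]]
ft_force: [0.1, 0.1, -1.2]
finger_gap: 0.415
```

Emit:
carry_out([
  [2.5,[0,0,0.05],0],
  [2.5,[0,0,0.1],0],
  [2.5,[0,0,0.15],0],
  [2.5,[0,0,0.15],0],
  [2.5,[0,0,0.15],0],
  [2.5,[0,0,0.15],0],
  [2.5,[0,0,0.15],0],
  [2.5,[0,0,0.15],0],
])

```text
time: 20.75
tcp_pos: [0.4812, 0.3566, 0.0306]
orientation: [[-1.0, 0.01, 0.0], [0.01, 1.0, -0.0], [-0.0, -0.0, -1.0]]
ft_force: [-0.8, -1.5, 4.8]
finger_gap: 0.416
```

Contact at 0.0306 (expected 0.0304). Releasing and rising.

Emit:
carry_out([
  [3.8,[0,0,0],0],
  [4.2,[0,0,0],0],
  [4.6,[0,0,0],0],
  [5,[0,0,0],0],
  [5.5,[0,0,0],0],
  [6,[0,0,0],0],
  [6,[0,0,0],0],
  [6,[0,0,0],0],
])

```text
time: 21.55
tcp_pos: [0.4812, 0.3566, 0.0304]
orientation: [[-1.0, 0.01, -0.0], [0.01, 1.0, 0.0], [0.0, 0.0, -1.0]]
ft_force: [0.8, -0.1, 0.8]
finger_gap: 0.703
```

Emit:
carry_out([
  [6,[0,0,-1],0],
  [6,[0,0,-4],0],
  [6,[0,0,-8],0],
  [6,[0,0,-12],0],
  [6,[0,0,-16],0],
  [6,[0,0,-20],0],
  [6,[0,0,-23],0],
  [6,[0,0,-23],0],
])

```text
time: 22.35
tcp_pos: [0.4825, 0.3594, 0.266]
orientation: [[-1.0, 0.009, 0.007], [0.009, 1.0, 0.006], [-0.007, 0.006, -1.0]]
ft_force: [0.4, -0.3, -0.2]
finger_gap: 0.701
```

```bash
python3 - <<'E'
from h import *
go(.5256,.2192,.26,67.4)
C=cam("wrist");im,d=r.grab_frame("wrist"); save("w11",im);  P=pts(d,C)
k=(P[...,2]>.035)&(P[...,2]<.075)&(abs(P[...,0]-.481)<.06)&(abs(P[...,1]-.356)<.04)&(d>.05);q=P[k];print(k.sum(),np.percentile(q[:,2],[5,50,95]),cv2.minAreaRect(q[:,:2].astype('f4')))
E
```

```text
shift [ -4.44 -13.98   0.54] turn 22.1 rows 2.9 | t 22.35 tcp [0.4825 0.3594 0.266 ] ydeg 89.5 gap 0.7008890298341927 F [ 0.4 -0.3 -0.2]
2401 [0.04049185 0.05288822 0.05468625] ((0.4815284311771393, 0.35668444633483887), (0.03578466549515724, 0.07560458034276962), 89.37736511230469)
```

View pics/w11.png

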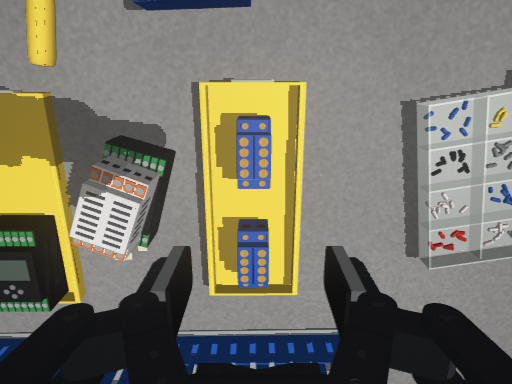

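The block stands at (253,152): top 0.053, at (0.4815,0.3567), aligned. Next the supply, with the gripper fully open.

Emit:
carry_out([
  [8.4,[-1,-2.5,0],4],
  [8.4,[-2,-6,0],11],
  [8.4,[-3,-9,0],17],
  [8.4,[-4,-12,0],21],
  [8.4,[-4.3,-13.5,0],22],
  [8.4,[-4.3,-13.5,0],22],
  [8.4,[-4.3,-13.5,0],22],
  [8.4,[-4.3,-13.5,0],22],
])

```text
time: 23.2
tcp_pos: [0.522, 0.2235, 0.2605]
orientation: [[-0.925, 0.38, -0.0], [0.38, 0.925, 0.002], [0.001, 0.001, -1.0]]
ft_force: [0.8, -0.6, 0.3]
finger_gap: 0.982
```

```bash
python3 pile.py .09 .125 w12; python3 -c "
from h import *
go(.5256,.2192,.08,67.4)"
```

```text
5567 [0.09806908 0.10994632 0.11140226] ((0.5254344344139099, 0.2193511724472046), (0.05303977429866791, 0.08544778823852539), 67.40830993652344)
btray 4138 ((0.5383493900299072, 0.355108380317688), (0.11370553076267242, 0.26229792833328247), 89.44108581542969)
shift [-0.5  -0.28 18.06] turn 0.3 rows 3.6 | t 23.25 tcp [0.5221 0.2234 0.2606] ydeg 67.7 gap 0.9832897349674987 F [-0.2 -0.4  0.2]
```

View pics/w12.png

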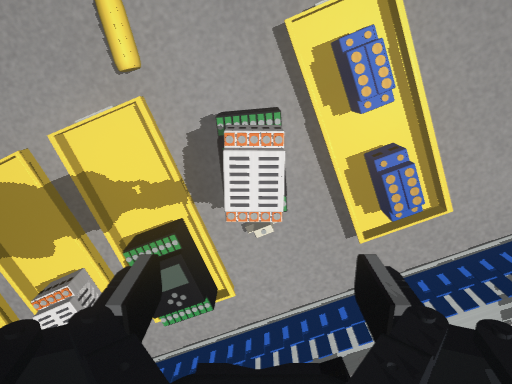

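The supply is at (254,172), 53.0x85.4 mm, top 0.110. Descending.

Emit:
carry_out([
  [8.4,[-0.5,-0.3,1],0.3],
  [8.4,[-0.5,-0.3,4],0.3],
  [8.4,[-0.5,-0.3,8],0.3],
  [8.4,[-0.5,-0.3,12],0.3],
  [8.4,[-0.5,-0.3,15],0.3],
  [8.4,[-0.5,-0.3,17],0.3],
  [8.4,[-0.5,-0.3,17.5],0.3],
  [8.4,[-0.5,-0.3,17.5],0.3],
])

```text
time: 24.05
tcp_pos: [0.5258, 0.2167, 0.0845]
orientation: [[-0.922, 0.387, -0.002], [0.387, 0.922, -0.0], [0.001, -0.001, -1.0]]
ft_force: [0.3, 0.1, 0.9]
finger_gap: 0.988
```

```bash
python3 -c "
from h import *
go(.5254,.2193,.081,67.4)
im,d=r.grab_frame('wrist'); save('w13',im)
im,d=r.grab_frame('side'); save('s13',cv2.resize(im[150:320,130:300],None,fx=3.4,fy=3.4))"
```

```text
shift [0.14 0.22 0.35] turn -0.2 rows 0.1 | t 24.05 tcp [0.5258 0.2167 0.0845] ydeg 67.2 gap 0.9879105196532993 F [0.3 0.1 0.9]
```

View pics/w13.png

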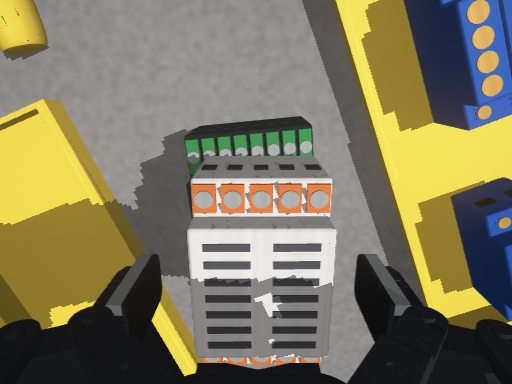

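View pics/s13.png

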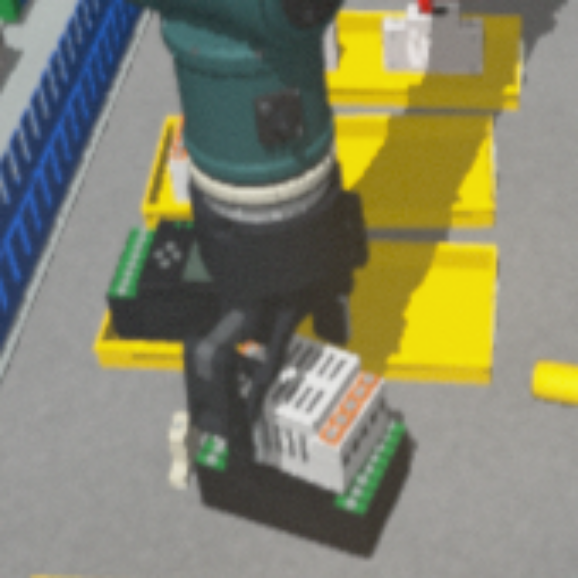

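The fingers straddle the supply with clearance on both sides and clear the controller. I'll fine-correct and close.

Emit:
carry_out([
  [8.4,[0.1,0.25,0.2],0],
  [8,[0.1,0.25,0.3],0],
  [7,[0.1,0.25,0.3],0],
  [6.3,[0.1,0.25,0.3],0],
  [5.8,[0.1,0.25,0.3],0],
  [5.3,[0.1,0.25,0.3],0],
  [4.5,[0.1,0.25,0.3],0],
  [4.2,[0.1,0.25,0.3],0],
])

```text
time: 24.95
tcp_pos: [0.5264, 0.2189, 0.0825]
orientation: [[-0.921, 0.388, -0.0], [0.388, 0.921, -0.001], [-0.0, -0.001, -1.0]]
ft_force: [-0.6, -0.4, 4.3]
finger_gap: 0.615
```

Emit:
carry_out([
  [4.2,[0,0,0],0],
  [4.2,[0,0,0],0],
  [4.2,[0,0,-0.3],0],
  [4.2,[0,0,-1],0],
  [4.2,[0,0,-3],0],
  [4.2,[0,0,-5.5],0],
  [4.2,[0,0,-7.5],0],
  [4.2,[0,0,-7.5],0],
])

```text
time: 25.75
tcp_pos: [0.528, 0.2208, 0.16]
orientation: [[-0.922, 0.388, 0.005], [0.388, 0.922, 0.003], [-0.003, 0.005, -1.0]]
ft_force: [0.3, 0.6, -1.5]
finger_gap: 0.616
```

```bash
python3 - <<'E'
from h import *
go(.4936,-.0708,.16,92.8)
im,d=r.grab_frame("side"); save("s14",cv2.resize(im[100:310,100:300],None,fx=2.8,fy=2.8))
E
```

```text
shift [ -8.15 -28.2   -0.11] turn -25.6 rows 5.9 | t 25.75 tcp [0.528  0.2208 0.16  ] ydeg 67.2 gap 0.6164701900632413 F [ 0.3  0.6 -1.5]
```

View pics/s14.png

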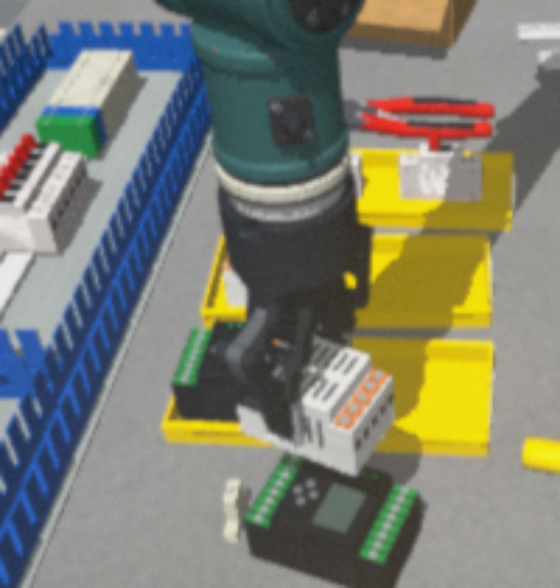

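The supply is held level and the controller is undisturbed. Carrying it to the supply tray.

Emit:
carry_out([
  [4.2,[-1,-3,-0.5],-3],
  [4.2,[-2.5,-7.5,-1],-8],
  [4.2,[-4,-12,-1],-14],
  [4.2,[-5.5,-17,-1],-19],
  [4.2,[-7,-21.5,-1],-23],
  [4.2,[-8,-25.5,-1],-25],
  [4.2,[-8.2,-28.2,-1],-25.6],
  [4.2,[-8.2,-28.2,-1],-25.6],
])

```text
time: 26.6
tcp_pos: [0.4892, -0.0781, 0.165]
orientation: [[-0.999, -0.04, -0.006], [-0.04, 0.999, -0.003], [0.007, -0.002, -1.0]]
ft_force: [-0.1, 0.7, -2.3]
finger_gap: 0.614
```

```bash
python3 - <<'E'
from h import *
im,d=r.grab_frame("wrist"); 
C=cam("wrist");im,d=r.grab_frame("wrist"); save("w15",im);  P=pts(d,C)
go(.4936,-.0708,.0293,92.8)
m=cv2.inRange(cv2.cvtColor(im,cv2.COLOR_RGB2HSV),(22,130,60),(34,255,255))>0
for n,y in(("ctrl",.0745),("sup",-.071)):
    k=m&(abs(P[...,2]-.021)<.006)&(abs(P[...,1]-y)<.07)&(P[...,0]<.68);k=cv2.morphologyEx(k.astype('u1'),2,np.ones((2,2)))>0; q=P[k]
    print(n,k.sum(),cv2.minAreaRect(q[:,:2].astype('f4')), q[:,:2].min(0),q[:,:2].max(0))
E
```

```text
shift [-0.22  0.2  13.7 ] turn -0.2 rows 2.7 | t 26.7 tcp [ 0.4917 -0.073   0.1663] ydeg 92.6 gap 0.6159456740748444 F [ 0.5  0.4 -2.3]
ctrl 4123 ((0.5177537202835083, 0.03599508851766586), (0.2307012975215912, 0.20420745015144348), 89.07335662841797) [ 0.41412253 -0.07769448] [0.62170478 0.15211422]
sup 2008 ((0.4522838592529297, -0.06859417259693146), (0.1255316287279129, 0.07498786598443985), 86.2972412109375) [ 0.41412253 -0.12970864] [ 0.49375294 -0.00838076]
```

View pics/w15.png

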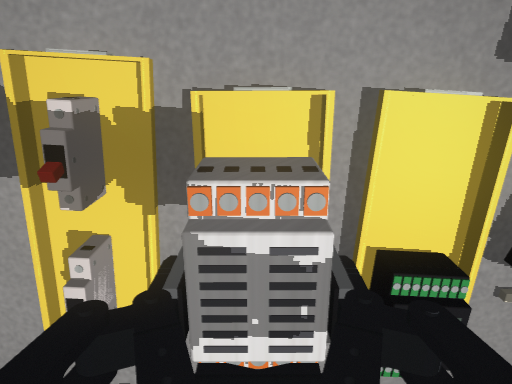

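Well aligned over the supply tray: its walls are at columns 196 and 329, the supply centre at 258. Lowering.

Emit:
carry_out([
  [4.2,[-0.2,0.2,1],0],
  [4.2,[-0.2,0.2,4],0],
  [4.2,[-0.2,0.2,7],0],
  [4.2,[-0.2,0.2,9.5],0],
  [4.2,[-0.2,0.2,11.5],0],
  [4.2,[-0.2,0.2,12.4],0],
  [4.2,[-0.2,0.2,12.6],0],
  [4.2,[-0.2,0.2,12.6],0],
])

```text
time: 27.5
tcp_pos: [0.4949, -0.0693, 0.0414]
orientation: [[-0.999, -0.05, 0.0], [-0.05, 0.999, 0.001], [-0.0, 0.001, -1.0]]
ft_force: [0.2, -0.1, -2.2]
finger_gap: 0.616
```

Emit:
carry_out([
  [4.2,[0,0,0.1],0],
  [4.2,[0,0,0.2],0],
  [4.2,[0,0,0.3],0],
  [4.2,[0,0,0.4],0],
  [4.2,[0,0,0.4],0],
  [4.2,[0,0,0.4],0],
  [4.2,[0,0,0.4],0],
  [4.2,[0,0,0.4],0],
])

```text
time: 28.3
tcp_pos: [0.4944, -0.0704, 0.0374]
orientation: [[-0.999, -0.048, -0.0], [-0.048, 0.999, -0.0], [0.0, -0.0, -1.0]]
ft_force: [0.3, -1.0, -2.1]
finger_gap: 0.615
```

```bash
python3 - <<'E'
from h import *
C=cam("wrist");im,d=r.grab_frame("wrist"); save("w16",im)
go(.4936,-.0708,.0293,92.8)
E
```

```text
shift [ 0.08 -0.03  0.81] turn -0.0 rows 0.2 | t 28.35 tcp [ 0.4944 -0.0704  0.0374] ydeg 92.8 gap 0.6158510391364357 F [ 0.5  0.3 -1.1]
```

View pics/w16.png

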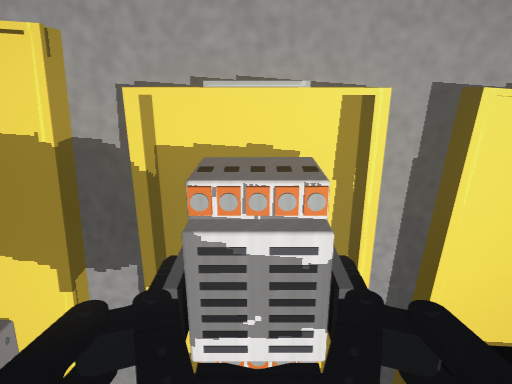

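The supply is inside the walls and centred, with about 8 mm to go.

Emit:
carry_out([
  [4.2,[0,0,0.1],0],
  [4.2,[0,0,0.2],0],
  [4.2,[0,0,0.3],0],
  [4.2,[0,0,0.4],0],
  [4.2,[0,0,0.5],0],
  [4.2,[0,0,0.6],0],
  [4.2,[0,0,0.65],0],
  [4.2,[0,0,0.65],0],
])

```text
time: 29.15
tcp_pos: [0.4943, -0.0704, 0.0308]
orientation: [[-0.999, -0.048, -0.0], [-0.048, 0.999, 0.0], [0.0, 0.0, -1.0]]
ft_force: [-1.3, -0.1, -1.9]
finger_gap: 0.612
```

Emit:
carry_out([
  [4.2,[0,0,0.05],0],
  [4.2,[0,0,0.1],0],
  [4.2,[0,0,0.15],0],
  [4.2,[0,0,0.15],0],
  [4.2,[0,0,0.15],0],
  [4.2,[0,0,0.15],0],
  [4.2,[0,0,0.15],0],
  [4.2,[0,0,0.15],0],
])

```text
time: 29.95
tcp_pos: [0.4944, -0.0705, 0.0295]
orientation: [[-0.999, -0.048, 0.0], [-0.048, 0.999, -0.0], [-0.0, -0.0, -1.0]]
ft_force: [-0.8, 0.0, 3.2]
finger_gap: 0.615
```

Contact. I'll open only to 6.3 cm, because the tray walls are near, then rise.

Emit:
carry_out([
  [5.4,[0,0,0],0],
  [5.6,[0,0,0],0],
  [5.8,[0,0,0],0],
  [6,[0,0,0],0],
  [6.2,[0,0,0],0],
  [6.3,[0,0,0],0],
  [6.3,[0,0,0],0],
  [6.3,[0,0,0],0],
])

```text
time: 30.75
tcp_pos: [0.4944, -0.0704, 0.0294]
orientation: [[-0.999, -0.048, -0.0], [-0.048, 0.999, -0.0], [0.0, -0.0, -1.0]]
ft_force: [0.7, 0.1, -0.9]
finger_gap: 0.737
```

Emit:
carry_out([
  [6.3,[0,0,-1],0],
  [6.3,[0,0,-3],0],
  [6.3,[0,0,-6],0],
  [6.3,[0,0,-10],0],
  [6.3,[0,0,-14],0],
  [6.3,[0,0,-18],0],
  [6.3,[0,0,-21],0],
  [6.3,[0,0,-21],0],
])

```text
time: 31.55
tcp_pos: [0.497, -0.0697, 0.2439]
orientation: [[-0.999, -0.048, 0.008], [-0.048, 0.999, -0.001], [-0.008, -0.002, -1.0]]
ft_force: [-0.0, 0.5, 0.2]
finger_gap: 0.732
```

```bash
python3 - <<'E'
from h import *
go(.5261,.2171,.23,72.8)
C=cam("wrist");im,d=r.grab_frame("wrist"); save("w17",im);  P=pts(d,C)
k=(P[...,2]>.035)&(P[...,2]<.075)&(abs(P[...,0]-.494)<.06)&(abs(P[...,1]+.07)<.045)&(d>.05);q=P[k];print(k.sum(),np.percentile(q[:,2],[5,50,95]),cv2.minAreaRect(q[:,:2].astype('f4')))
m=cv2.inRange(cv2.cvtColor(im,cv2.COLOR_RGB2HSV),(22,130,60),(34,255,255))>0
for n,y in(("ctrl",.0745),("sup",-.068)):
    k=m&(abs(P[...,2]-.021)<.006)&(abs(P[...,1]-y)<.062)&(abs(P[...,0]-.55)<.15);k=cv2.morphologyEx(k.astype('u1'),2,np.ones((2,2)))>0; q=P[k]
    print(n,k.sum(),cv2.minAreaRect(q[:,:2].astype('f4')))
E
```

```text
shift [-4.28 28.51  1.38] turn 20.0 rows 5.8 | t 31.55 tcp [ 0.497  -0.0697  0.2439] ydeg 92.8 gap 0.731670398373609 F [-0.   0.5  0.2]
4634 [0.04501516 0.0569459  0.05850145] ((0.49367791414260864, -0.06999317556619644), (0.08531646430492401, 0.053085170686244965), 2.8806986808776855)
ctrl 3348 ((0.5557048320770264, 0.03596288710832596), (0.2210284024477005, 0.2797791063785553), 89.1565933227539)
sup 3573 ((0.5590060949325562, -0.06478643417358398), (0.2806241810321808, 0.11918316036462784), 2.0965638160705566)
```

View pics/w17.png

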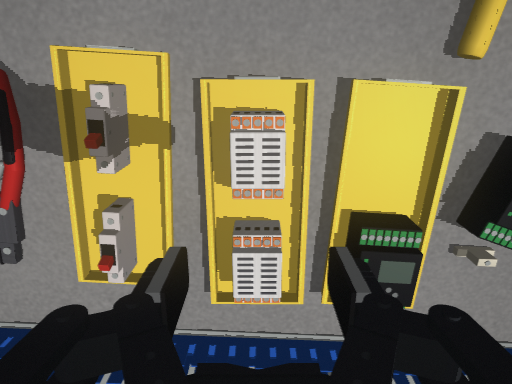

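The supply stands upright at (258,157), centred and aligned. Now the controller, with the gripper fully open.

Emit:
carry_out([
  [8.5,[-0.5,3,0],3],
  [8.5,[-1.5,8,0],7],
  [8.5,[-2,12.5,0],11],
  [8.5,[-3,17,0],15],
  [8.5,[-3.5,21.5,0],18],
  [8.5,[-4,25.5,0],20],
  [8.5,[-4.3,28,0],20],
  [8.5,[-4.3,28,0],20],
])

```text
time: 32.4
tcp_pos: [0.5222, 0.2164, 0.2388]
orientation: [[-0.957, 0.289, -0.002], [0.289, 0.957, 0.003], [0.002, 0.002, -1.0]]
ft_force: [-0.2, 0.5, -0.4]
finger_gap: 0.993
```

```bash
python3 - <<'E'
from h import *
C=cam("wrist");im,d=r.grab_frame("wrist"); C=cam("wrist");im,d=r.grab_frame("wrist");save("w18",im);  P=pts(d,C)
k=(P[...,2]>.036)&(P[...,2]<.07)&(abs(P[...,0]-.525)<.07)&(abs(P[...,1]-.215)<.06)&(d>.05);k=cv2.morphologyEx(k.astype('u1'),2,np.ones((3,3)))>0
q=P[k];c=cv2.minAreaRect(q[:,:2].astype('f4'));print(k.sum(),np.percentile(q[:,2],[5,50,95]),c)
go(c[0][0],c[0][1],.03,72.8)
m=cv2.inRange(cv2.cvtColor(im,cv2.COLOR_RGB2HSV),(22,130,60),(34,255,255))>0
k=m&(abs(P[...,2]-.021)<.006)&(abs(P[...,1]-.0745)<.068)&(abs(P[...,0]-.55)<.15);k=cv2.morphologyEx(k.astype('u1'),2,np.ones((2,2)))>0; q=P[k]
print(k.sum(),cv2.minAreaRect(q[:,:2].astype('f4')))
# clip
k=(P[...,2]>.006)&(P[...,2]<.03)&(abs(P[...,0]-.58)<.05)&(abs(P[...,1]-.19)<.05)&(d>.05)&(im.min(-1)>120); q=P[k]; print("clip",k.sum(),q.min(0),q.max(0))
E
```

```text
7418 [0.04400611 0.05580901 0.05748789] ((0.5263501405715942, 0.21725258231163025), (0.06604886054992676, 0.10994420945644379), 72.7513656616211)
shift [-0.21  0.75 20.8 ] turn 0.1 rows 4.2 | t 32.5 tcp [0.5227 0.211  0.2381] ydeg 72.9 gap 0.9938802072563071 F [-1.  -0.3 -0. ]
3489 ((0.5324833989143372, 0.08349844813346863), (0.20827935636043549, 0.2801879346370697), 65.14652252197266)
clip 101 [0.60024312 0.17540852 0.00862966] [0.61058798 0.22008116 0.02964553]
```

View pics/w18.png

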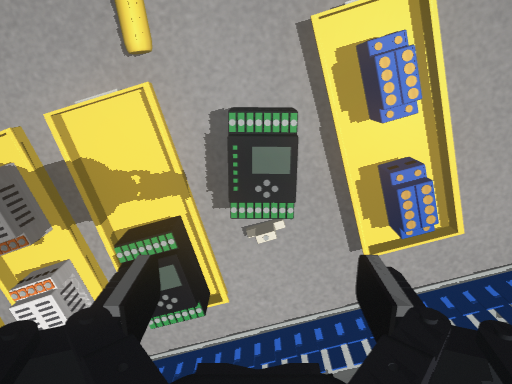

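The controller is at (263,165): 66.0x109.9 mm, top 0.056, black with a display, and the blue look-alike is elsewhere. Descending.

Emit:
carry_out([
  [8.5,[-0.2,0.7,1],0],
  [8.5,[-0.2,0.7,5],0],
  [8.5,[-0.2,0.7,9],0],
  [8.5,[-0.2,0.7,13],0],
  [8.5,[-0.2,0.7,17],0],
  [8.5,[-0.2,0.7,19],0],
  [8.5,[-0.2,0.7,19.6],0],
  [8.5,[-0.2,0.7,19.6],0],
])

```text
time: 33.3
tcp_pos: [0.5275, 0.2161, 0.0422]
orientation: [[-0.955, 0.298, -0.002], [0.298, 0.955, -0.001], [0.002, -0.002, -1.0]]
ft_force: [-0.3, -0.2, 0.4]
finger_gap: 1.002
```

```bash
python3 - <<'E'
from h import *
im,d=r.grab_frame("wrist"); save("w19",im)
go(.5264,.2173,.03,72.8)
E
```

```text
shift [ 0.18 -0.01  1.34] turn -0.1 rows 0.3 | t 33.35 tcp [0.5282 0.2169 0.0434] ydeg 72.7 gap 0.9938810829778929 F [0.3 0.1 1.3]
```

View pics/w19.png

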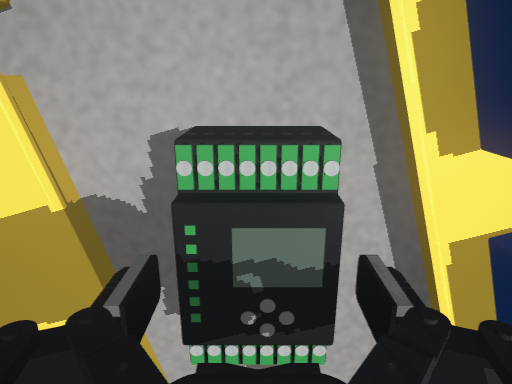

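The fingers are evenly either side of the controller. I'll go 13 mm lower and close.

Emit:
carry_out([
  [8.5,[0.15,0,0.6],0],
  [8.5,[0.15,0,1.2],0],
  [8,[0.15,0,1.3],0],
  [7.5,[0.15,0,1.3],0],
  [7,[0.15,0,1.3],0],
  [6.5,[0.15,0,1.3],0],
  [5.5,[0.15,0,1.3],0],
  [5.5,[0.15,0,1.3],0],
])

```text
time: 34.15
tcp_pos: [0.5265, 0.2176, 0.0308]
orientation: [[-0.955, 0.297, 0.0], [0.297, 0.955, -0.001], [-0.001, -0.001, -1.0]]
ft_force: [-1.0, -1.9, 6.1]
finger_gap: 0.763
```

Emit:
carry_out([
  [5.5,[0,0,0],0],
  [5.5,[0,0,0],0],
  [5.5,[0,0,-0.3],0],
  [5.5,[0,0,-1],0],
  [5.5,[0,0,-3],0],
  [5.5,[0,0,-6],0],
  [5.5,[0,0,-9],0],
  [5.5,[0,0,-9],0],
])

```text
time: 34.95
tcp_pos: [0.5285, 0.2198, 0.1241]
orientation: [[-0.955, 0.296, 0.006], [0.296, 0.955, 0.004], [-0.005, 0.006, -1.0]]
ft_force: [0.9, 0.1, -2.4]
finger_gap: 0.764
```

```bash
python3 - <<'E'
from h import *
im,d=r.grab_frame("side"); save("s20",cv2.resize(im[100:330,100:300],None,fx=2.6,fy=2.6))
go(.489,.0755,.12,89.1)
# controller tray from top view
C=cam("top"); im,d=r.grab_frame("top"); save("t20",im)
E
```

```text
shift [ -0.56 -14.82   0.17] turn -16.4 rows 3.0 | t 35.0 tcp [0.5276 0.2187 0.1222] ydeg 72.7 gap 0.7674565244614543 F [-0.1  0.6 -3. ]
```

View pics/s20.png

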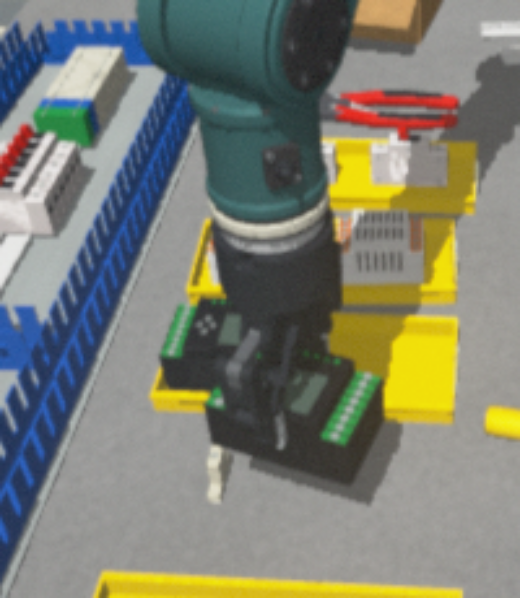

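The controller is held level. Its tray, with the same roughly 2 mm correction seen on the others, centres at (0.5466,0.0758), so the target is (0.4896,0.0768).

Emit:
carry_out([
  [5.5,[0,-2,-0.5],-3],
  [5.5,[-0.1,-5,-1],-7],
  [5.5,[-0.2,-8,-1],-11],
  [5.5,[-0.4,-11,-1],-14],
  [5.5,[-0.5,-13.5,-1],-16],
  [5.5,[-0.6,-14.7,-1],-16.4],
  [5.5,[-0.6,-14.7,-1],-16.4],
  [5.5,[-0.6,-14.7,-1],-16.4],
])

```text
time: 35.85
tcp_pos: [0.489, 0.0769, 0.1302]
orientation: [[-1.0, 0.015, 0.0], [0.015, 1.0, 0.002], [-0.0, 0.002, -1.0]]
ft_force: [0.5, -0.1, -2.1]
finger_gap: 0.764
```

```bash
python3 - <<'E'
from h import *
im,d=r.grab_frame("wrist")
C=cam("wrist"); im,d=r.grab_frame("wrist"); save("w21",im); P=pts(d,C)
go(.4896,.0768,.0335,89.1)
m=cv2.inRange(cv2.cvtColor(im,cv2.COLOR_RGB2HSV),(22,130,60),(34,255,255))>0
k=m&(abs(P[...,2]-.021)<.005)&(abs(P[...,1]-.0758)<.062)&(P[...,0]<.47); q=P[k]
print(k.sum(),q[:,:2].min(0),q[:,:2].max(0))
E
```

```text
shift [-0.02 -0.11  9.71] turn 0.1 rows 1.9 | t 35.95 tcp [0.4893 0.0777 0.1306] ydeg 89.2 gap 0.7612303110723417 F [-0.3  0.2 -2.7]
2678 [0.36270757 0.02056244] [0.4519238  0.13778224]
```

View pics/w21.png

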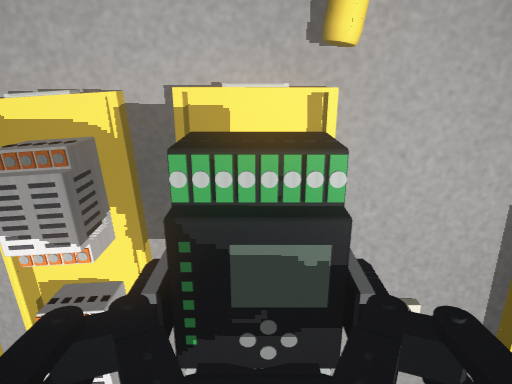

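Tray walls at columns 173 and 338 against a controller centre of 258: within about 2 mm. Lowering.

Emit:
carry_out([
  [5.5,[0,-0.15,1],0],
  [5.5,[0,-0.15,2.5],0],
  [5.5,[0,-0.15,4],0],
  [5.5,[0,-0.15,5.5],0],
  [5.5,[0,-0.15,7],0],
  [5.5,[0,-0.15,7.5],0],
  [5.5,[0,-0.15,7.5],0],
  [5.5,[0,-0.15,7.5],0],
])

```text
time: 36.75
tcp_pos: [0.4888, 0.0748, 0.0555]
orientation: [[-1.0, 0.014, 0.0], [0.014, 1.0, 0.0], [-0.0, 0.0, -1.0]]
ft_force: [0.1, 0.8, -1.6]
finger_gap: 0.766
```

```bash
python3 - <<'E'
from h import *
im,d=r.grab_frame("wrist"); save("w22",im)
go(.4896,.0765,.0335,89.1)
E
```

```text
shift [-0.06  0.18  2.23] turn 0.1 rows 0.4 | t 36.8 tcp [0.489  0.0747 0.0558] ydeg 89.2 gap 0.7679891858792238 F [-0.1  0.9 -2.3]
```

View pics/w22.png

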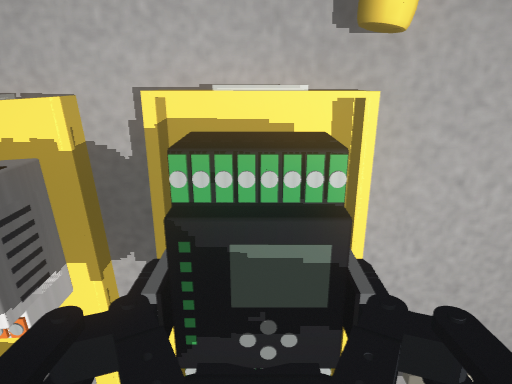

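The walls at 142 and 379 are centred on the controller (258). I'll shift 1 mm and lower it gently.

Emit:
carry_out([
  [5.5,[0,0.1,0.3],0],
  [5.5,[0,0.1,0.6],0],
  [5.5,[0,0.1,0.9],0],
  [5.5,[0,0.1,1.2],0],
  [5.5,[0,0.1,1.5],0],
  [5.5,[0,0.1,1.8],0],
  [5.5,[0,0.1,1.9],0],
  [5.5,[0,0.1,1.9],0],
])

```text
time: 37.6
tcp_pos: [0.4884, 0.0752, 0.0361]
orientation: [[-1.0, 0.015, -0.0], [0.015, 1.0, -0.0], [0.0, -0.0, -1.0]]
ft_force: [-0.4, -0.8, -1.6]
finger_gap: 0.763
```

Emit:
carry_out([
  [5.5,[0,0,0.05],0],
  [5.5,[0,0,0.1],0],
  [5.5,[0,0,0.15],0],
  [5.5,[0,0,0.2],0],
  [5.5,[0,0,0.25],0],
  [5.5,[0,0,0.25],0],
  [5.5,[0,0,0.25],0],
  [5.5,[0,0,0.25],0],
])

```text
time: 38.4
tcp_pos: [0.4886, 0.0752, 0.0339]
orientation: [[-1.0, 0.015, -0.0], [0.015, 1.0, 0.0], [0.0, 0.0, -1.0]]
ft_force: [-0.7, -0.3, -1.8]
finger_gap: 0.767
```

Emit:
carry_out([
  [5.5,[0,0,0.03],0],
  [5.5,[0,0,0.06],0],
  [5.5,[0,0,0.09],0],
  [5.5,[0,0,0.12],0],
  [5.5,[0,0,0.12],0],
  [5.5,[0,0,0.12],0],
  [5.5,[0,0,0.12],0],
  [5.5,[0,0,0.12],0],
])

```text
time: 39.2
tcp_pos: [0.4886, 0.0752, 0.0338]
orientation: [[-1.0, 0.015, 0.001], [0.015, 1.0, -0.001], [-0.001, -0.001, -1.0]]
ft_force: [-2.3, -1.4, 12.5]
finger_gap: 0.766
```

Contact (12 N). Releasing.

Emit:
carry_out([
  [6.7,[0,0,-0.05],0],
  [6.8,[0,0,-0.05],0],
  [6.9,[0,0,-0.05],0],
  [7,[0,0,-0.05],0],
  [7.2,[0,0,-0.05],0],
  [7.4,[0,0,-0.05],0],
  [7.5,[0,0,-0.05],0],
  [7.5,[0,0,-0.05],0],
])

```text
time: 40.0
tcp_pos: [0.4886, 0.0752, 0.0331]
orientation: [[-1.0, 0.015, -0.0], [0.015, 1.0, 0.0], [0.0, 0.0, -1.0]]
ft_force: [1.0, 0.2, 0.3]
finger_gap: 0.878
```

Emit:
carry_out([
  [7.5,[0,0,-0.5],0],
  [7.5,[0,0,-2],0],
  [7.5,[0,0,-5],0],
  [7.5,[0,0,-9],0],
  [7.5,[0,0,-13],0],
  [7.5,[0,0,-18],0],
  [7.5,[0,0,-22],0],
  [7.5,[0,0,-22],0],
])

```text
time: 40.8
tcp_pos: [0.4916, 0.0771, 0.2586]
orientation: [[-1.0, 0.015, 0.011], [0.015, 1.0, 0.002], [-0.01, 0.002, -1.0]]
ft_force: [0.1, -0.7, -0.1]
finger_gap: 0.879
```

```bash
python3 - <<'E'
from h import *
im,d=r.grab_frame("wrist")
C=cam("wrist"); im,d=r.grab_frame("wrist"); save("w23",im); P=pts(d,C); o=r.get_obs(); print(o["time"],o["tcp_pos"],o["ft_force"].round(1))
for n,c in(("ctrl",(.489,.0755)),("sup",(.4936,-.07)),("brk",(.473,-.22)),("blk",(.4815,.3566))):
    k=(P[...,2]>.036)&(P[...,2]<.08)&(abs(P[...,0]-c[0])<.06)&(abs(P[...,1]-c[1])<.047)&(d>.05);q=P[k]
    if k.sum()>100: print(n,k.sum(),np.percentile(q[:,2],[5,50,95]),cv2.minAreaRect(q[:,:2].astype('f4')))
im,d=r.grab_frame("top"); save("t23",im); im,d=r.grab_frame("side"); save("s23",im)
E
```

```text
40.9 [0.48873636 0.07495225 0.25417336] [0.1 0.1 0. ]
ctrl 6970 [0.04691703 0.05876675 0.06044696] ((0.48906210064888, 0.07569299638271332), (0.06599975377321243, 0.11055001616477966), 89.19275665283203)
sup 4719 [0.04353635 0.0567272  0.05853131] ((0.49412181973457336, -0.06962400674819946), (0.08617467433214188, 0.05388906970620155), 2.613515615463257)
blk 250 [0.03651012 0.03995614 0.04421181] ((0.49580490589141846, 0.3379219174385071), (0.04552154615521431, 0.008258243091404438), 8.825611114501953)
```

View pics/w23.png

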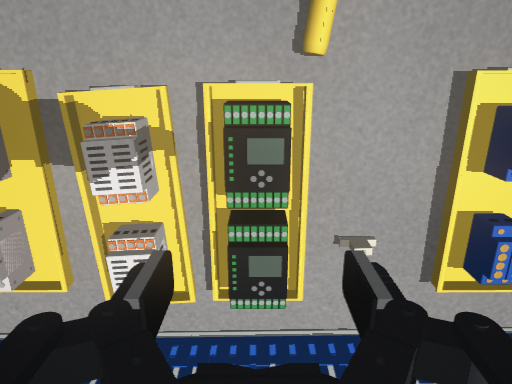

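View pics/s23.png

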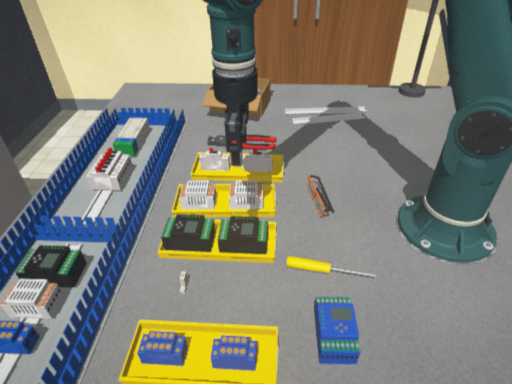

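All four stand upright in their trays (side view: breaker (258,161), supply (247,195), controller (243,235), block (235,352)). The gripper is clear of everything. Handing in.

Emit:
carry_out([
  [7.5,[0,0,0],0],
  [7.5,[0,0,0],0],
  [7.5,[0,0,0],0],
  [7.5,[0,0,0],0],
  [7.5,[0,0,0],0],
  [7.5,[0,0,0],0],
  [7.5,[0,0,0],0],
  [7.5,[0,0,0],0],
])

```text
time: 41.8
tcp_pos: [0.4886, 0.0752, 0.2532]
orientation: [[-1.0, 0.015, 0.0], [0.015, 1.0, -0.0], [-0.0, -0.0, -1.0]]
ft_force: [-0.2, 0.1, -0.1]
finger_gap: 0.877
```

```bash
python3 -c "
from rig import r
print(r.finish_job())"
```

```text
the job is handed in; nothing more can be done
None
```

I took the pile apart from the top down and set the breaker, block, supply and controller one at a time into the empty ends of their own trays. I handed the job in at about 42 s of the 120 s allowed; the hand-in gives no verdict.

- **Placement:** Depth checks after each release found every device upright at the expected height, within about 2 mm of its target and within about 1° of its tray. Each was let go only after I felt it touch the tray floor.
- **Final state:** The last side view shows all four standing beside their own kind, with the gripper raised clear and no force on the wrist.
- **Pliers and blue look-alike:** I never went near either, and they look unmoved in that view. I did not measure the pliers' position.
- **Controller tray:** Some automatic outlines of this tray were wrong because neighbouring yellow got mixed in. I ignored them and centred the controller on the tray walls in the wrist images instead.
- **Block and breaker:** Both lay partly or wholly outside the last wrist depth picture. Their measured positions are the ones taken right after each was released, backed up by the final side view.

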